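# Hook the red tasting mug in onto the cork disc

### The arm

A 6-joint arm with a two-finger parallel gripper is mounted at the origin on the work surface. World frame = base frame: x ahead of the robot, y to its left, z up, the work surface at z = 0. Lengths are in m, angles in rad, forces in N, time in s.
With the tool pointing down it reaches from about 0.4 to 0.825 m from the base axis. Payload 7 kg.
Tool frame: the origin (TCP) lies on the centre line of the jaws, within the pads' length; the fingertips stand tip_reach ahead of it and the grasp point (between the pads) is the TCP (tip_reach is the distance from the TCP to the fingertips, in m); z points along the fingers, y is the line along which they close (so a half turn about z gives the same grasp; the last joint's range is limited). The gripper opens to 88 mm and grips with 3 to 60 N. Pads are 19 mm wide; open, the fingers measure 130 mm over their backs; the gripper's body (78 mm by 193 mm) begins 47 mm behind the grasp point.
Start: joints at [1.447, 0.359, 0.012, 0, -1.224, -0.288], TCP at [0.27, 0.619, 0.246] pointing down, gripper open.
Joint ranges: [-3.07, 3.07], [-1.43, 2.12], [-1.02, 1.25], [-3.03, 1.67], [-3.05, -0], [-3.03, 3.03]. Speed limits (rad/s): [2.39, 2.39, 3.01, 3.14, 3.14, 3.14].

### API

Orientations are given as [roll, pitch, yaw] about the fixed x, y, z axes, in that order (R = Rz(yaw) Ry(pitch) Rx(roll)).
In Python, from station import get_state, grab_frame, calibration, job_done, find_in, mark_of, tip_reach gives the robot as it stands.
- The arm moves only by the shell command python3 -m handwheel 'ROWS' [OPENING] [FORCE]. ROWS is JSON, a list of rows, each an object with "delta_pos": the shift along the world's x, y, z in units of 30 mm (1.0 is 30 mm), a list of three; "dr": the turn, a rotation vector about the world's x, y, z in degrees, a list of three. In form: [{"delta_pos": [tx, ty, tz], "dr": [rx, ry, rz]}, ...]. A call has 1 to 10 rows; each row shifts and turns the commanded pose from where the row before left it; what a row does not reach is not made up. A row lasts 1/10 s, in which the tool goes at most 50 mm and 8.59 degrees, less where a joint would pass 70% of its speed; a pose out of reach is approached as far as the arm can. A call is refused whole if a number of a shift passes 1 or a number of a turn 8.59, either way. A call with a gripper value outside its range is refused whole. OPENING is the closure, from -1 (fully open) to 1 (shut), set as the call begins (- or left out, the last holds). The fingers move at their own pace and stop on an object; FORCE is the grip in N (left out, the last holds). Time passes only in rows, so rows that do not move let the fingers close. It gives the time, the measured TCP pose, the force, the opening and the grip force at its end, in the units of the state.
- get_state(): the state, without advancing time (a new reading comes with each control period).
- grab_frame(name): name is "scene" or "top" or "wrist"; returns the picture (400x640x3 uint8, red, green, blue); there is no depth.
- calibration(name): a dict with "fx", "fy", "cx", "cy" (pixels), "extrinsics" (4x4, takes a point from world to camera coordinates). Camera axes: x right, y down, z forward; pixel columns grow to the right and rows downward; lengths in m; the calibration is good to about 2 mm. A picture is of the moment at which its call begins: read the wrist's pose just before it. calibration takes no time and is no camera call; for the wrist camera it gives the pose at the moment of the call.
- job_done(): hands the job in; it is judged then, once.
Trained networks look in the newest picture that a camera, given by its name, has taken for a name from the list of things; names that differ only in an ending like _2 or _b are one class to them, and where a whole thing is asked for, a point or a joint stands for the part that bears it (a point fixed in the world has none). Each returns a list of dicts, best first, with "conf" (0 to 1); they miss things now and then, are a little off and sometimes report something else, mostly with a low value. They report only what shows in the picture. A call takes as long as a camera call. They do not tell look-alikes from the thing itself.
- find_in(camera, query): "location" ([column, row] in pixels, amid what is visible of it).
- mark_of(camera, query): "location" ([column, row] in pixels: a listed point, or the origin of a listed thing).
The state is a dict: "t": time; "q": joint angles; "qd": joint speeds; "joint_efforts": joint torques, N m; "eef_pos": TCP position; "ee_rot": TCP orientation; "force": force on the tool from outside, world axes, zero at the start; "moment": the same for the moment, N m; "width": finger opening in m; "gripper_force": force on a finger pad.
Only numpy, scipy, OpenCV 4.12 (cv2) and the standard library are available. Lean on these libraries where they do the work, as an engineer would, in place of code of your own. Each camera call takes 0.05 s, during which the arm holds its last target. There are 200 camera calls.

### The job

Pick up the cup hook by its wooden handle, set its claw behind the red mug at the far side of the coffee table, and drag the mug towards you, sliding upright on the table, until all of it stands on the round cork disc; then stand the hook on the table on its own feet and let go. Move the red mug only with the hook, never touching it with the gripper or lifting it, and leave the blue mug where it stands.

Things in the scene. Friction and masses are not known exactly. Their poses are not given: they have to be found in the camera images.
- hook: Free-standing cup hook. Origin on table under mid-handle, x to claw. Wood handle: level, x -55..55, 22 wide, 24 high, centre z 98; grip firmly mid-length from above. Rod at z 98 to x 137, then down to steel claw, z 0..45: middle plate inner face x 130, 28 wide; 45 degree wings back to x 110, y +-34. A caught mug centres at x 97, y 0. Rear foot x -65, 72 wide along y. Sizes mm.
- red_mug: Red mug, white inside and white handle, about 0.2 kg; 66 mm diameter, 66 mm high, upright, slides easily. Origin: centre of underside. Its handle lies along its +y, reaching 63 mm from the axis; at the start it points towards the robot (-x) within 35 degrees, so the mug's far side is plain. At least 60 mm of free table lies behind the mug.
- blue_mug: Dark blue mug, same shape and size, in the same row, left or right of the red one, over 110 mm away between centres. Origin: centre of underside. Leave it alone. Other mugs stand beyond x = 800 mm; all other clutter lies beyond 330 mm to either side, clear of the space between hook, these two mugs and cork disc.
- coaster: Round cork disc with a thin dark rim, let in flush with the table (nothing to catch on), 116 mm diameter. Origin: its centre, on the table surface. It lies nearer the robot than the two mugs, between them or nearly so sideways. A mug is wholly on it when the centres are within 25 mm.
Things that resemble listed ones, but are neither listed nor needed, are in the scene too. What is shaped like the hook but yellow is not meant. Leave any turquoise look-alike of the red_mug alone.

How it is judged:
By the outcome, as a careful person would: the job done as asked, in the order asked, and still so for the second after the job is handed in, with the robot touching nothing.
It also fails if it takes over 54 s, if anything falls off the work surface, if the arm or the gripper's body presses on something with over 40 N, if the wrist force passes 120 N, or if a joint passes its speed limit or range.

## Working session

There is one attempt and no reset: what is moved stays moved. The work goes in short steps, Python scripts to look and compute and a shell command to move; the robot and the scene stay as the last step left them, time stands still between calls to the robot, and variables do not carry over. Pictures are saved under pics/ and viewed, at most 10 in all, crops included, and the job is handed in when it is done.

```bash
mkdir -p pics
cat > h.py <<'E'
import numpy as np,cv2
from station import *
def ray(name,px,C=None):
    C=C or calibration(name); E=np.array(C["extrinsics"]); R=E[:3,:3]; o=-R.T@E[:3,3]
    d=R.T@np.array([(px[0]-C["cx"])/C["fx"],(px[1]-C["cy"])/C["fy"],1]); return o,d/np.linalg.norm(d)
def plane(name,px,z,C=None):
    o,d=ray(name,px,C); return o+d*(z-o[2])/d[2]
def proj(name,P,C=None):
    C=C or calibration(name); E=np.array(C["extrinsics"]); p=E[:3,:3]@np.array(P)+E[:3,3]
    return np.array([C["fx"]*p[0]/p[2]+C["cx"],C["fy"]*p[1]/p[2]+C["cy"]])
def tri(rs):
    A=sum(np.eye(3)-np.outer(d,d) for o,d in rs); b=sum((np.eye(3)-np.outer(d,d))@o for o,d in rs)
    return np.linalg.solve(A,b)
def save(im,n,): cv2.imwrite("pics/"+n,im[:,:,::-1])
E
python3 - <<'E'
from h import *
np.set_printoptions(precision=3,suppress=True)
ims=[]
for c in("scene","top"):
    im=grab_frame(c); save(im,c+"0.png")
    print(c,"cam",ray(c,(320,200)))
    for q in("hook","red_mug","blue_mug","coaster"):
        for f in(find_in,mark_of):
            print(q,f.__name__,[(np.round(r["location"],1).tolist(),round(r["conf"],2),plane(c,r["location"],0)[:2].round(3).tolist()) for r in f(c,q)[:4]])
print(tip_reach, get_state())
E
```

```text
scene cam (array([ 1.2  , -0.31 ,  0.553]), array([-0.783,  0.299, -0.546]))
hook call [([183.2, 163.6], 0.83, [0.039, -0.327]), ([179.7, 242.1], 0.62, [0.443, -0.368])]
hook call [([187.3, 231.8], 0.87, [0.41, -0.348]), ([201.7, 181.5], 0.59, [0.179, -0.286])]
red_mug call [([422.8, 176.3], 0.68, [0.408, 0.314]), ([441.2, 223.7], 0.65, [0.619, 0.221])]
red_mug call [([419.2, 184.9], 0.88, [0.445, 0.277]), ([439.4, 235.0], 0.6, [0.654, 0.191])]
blue_mug call [([364.0, 243.9], 0.82, [0.614, 0.017])]
blue_mug call [([363.8, 262.0], 0.84, [0.667, -0.011])]
coaster call [([359.3, 197.8], 0.66, [0.439, 0.093])]
coaster call [([358.5, 200.1], 0.69, [0.448, 0.086])]
top cam (array([ 0.225, -0.01 ,  1.025]), array([ 0.187, -0.032, -0.982]))
hook call [([455.8, 185.6], 0.9, [0.457, -0.373]), ([441.6, 294.6], 0.59, [0.199, -0.326])]
hook call [([423.3, 297.5], 0.94, [0.192, -0.283]), ([443.3, 201.2], 0.85, [0.419, -0.341])]
red_mug call [([225.6, 97.4], 0.7, [0.679, 0.193]), ([181.0, 187.2], 0.57, [0.448, 0.29])]
red_mug call [([230.0, 106.9], 0.89, [0.654, 0.181]), ([188.8, 190.2], 0.56, [0.441, 0.271])]
blue_mug call [([307.1, 98.3], 0.59, [0.679, -0.011])]
blue_mug call [([308.8, 105.5], 0.8, [0.66, -0.016])]
coaster call [([267.6, 181.8], 0.9, [0.463, 0.083])]
coaster call [([267.0, 183.2], 0.71, [0.46, 0.084])]
0.019 {'t': 0.9, 'q': array([ 1.447,  0.359,  0.012, -0.   , -1.224, -0.288]), 'qd': array([-0.001, -0.   ,  0.   , -0.   , -0.001,  0.   ]), 'joint_efforts': array([ -0.002, -58.235,  29.33 ,   7.003,   0.012,  -0.   ]), 'eef_pos': array([0.27 , 0.619, 0.246]), 'ee_rot': array([ 3.142,  0.   , -0.412]), 'force': array([0.254, 0.147, 0.139]), 'moment': array([-0.045,  0.042, -0.032]), 'gripper_force': 0.0, 'width': 0.08752475035187283}
```

View pics/scene0.png

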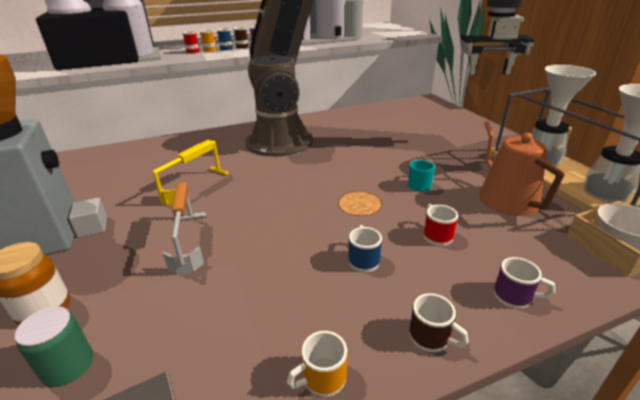

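View pics/top0.png

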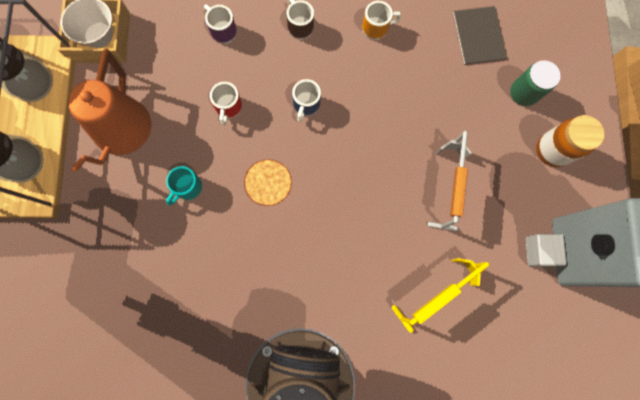

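The wanted hook has the orange handle at about (458,190) in top and (180,198) in scene. The yellow one beside it at (440,295) is the decoy. Red mug is at (226,98), blue at (307,97), disc at (268,183) in top, and the turquoise mug at (182,183) is to be left alone. Next I measure the handle axis and the mugs from both views.

Run:
```python
from h import *
np.set_printoptions(precision=4,suppress=True)
roi={"top":(445,150,475,225),"scene":(165,175,195,220)}
ends={}
for c in roi:
    im=cv2.imread(f"pics/{c}0.png"); hsv=cv2.cvtColor(im,cv2.COLOR_BGR2HSV); x0,y0,x1,y1=roi[c]
    m=cv2.inRange(hsv,(4,150,90),(17,255,255))[y0:y1,x0:x1]; ys,xs=np.nonzero(m); p=np.c_[xs+x0,ys+y0].astype(float)
    mu=p.mean(0); d=np.linalg.svd(p-mu)[2][0] if len(p)<3000 else None
    d*=np.sign(d[1]); s=(p-mu)@d
    print(c,len(p),mu,d,s.min(),s.max()); ends[c]=(mu,mu+d*s.min(),mu+d*s.max())
t=ends["top"]; s=ends["scene"]
print("mid tri",tri([ray("top",t[0]),ray("scene",s[0])]))
for a,b in((1,2),(2,1)): print(tri([ray("top",t[a]),ray("scene",s[b])]),end=" ")
print()
for z in(.098,.105): 
  A,B=plane("top",t[1],z),plane("top",t[2],z); print(z,A,B,(A+B)/2,np.linalg.norm(A-B),np.degrees(np.arctan2(*(A-B)[1::-1])))
for n,a,b in(("red",(439.4,235),(230,106.9)),("blue",(363.8,262),(308.8,105.5)),("coaster",(358.5,200.1),(267,183.2)),("coasterF",(359.3,197.8),(267.6,181.8)),("hook",(187.3,231.8),(443.3,201.2))):
  print(n,tri([ray("scene",a),ray("top",b)]))
s=get_state(); print(s["eef_pos"],s["ee_rot"])
C=calibration("wrist"); E=np.array(C["extrinsics"]); print("wristcam",-E[:3,:3].T@E[:3,3],E[2,:3],E[0,:3],C["fx"])
```

```text
top 601 [458.5973 191.3161] [-0.1139  0.9935] -24.887025460091575 24.477479145221068
scene 333 [180.2222 197.5886] [-0.1417  0.9899] -15.118501438159893 15.993741083824538
mid tri [ 0.4215 -0.3431  0.1021]
[ 0.4781 -0.3532  0.0988] [ 0.3669 -0.3323  0.1084] 
0.098 [ 0.4784 -0.3533  0.098 ] [ 0.3686 -0.3347  0.098 ] [ 0.4235 -0.344   0.098 ] 0.11129618251316292 -9.617544607135624
0.105 [ 0.4764 -0.3507  0.105 ] [ 0.3675 -0.3323  0.105 ] [ 0.422  -0.3415  0.105 ] 0.11045584989055808 -9.617544607135633
red [0.6555 0.1841 0.0024]
blue [ 0.6628 -0.0124 -0.0035]
coaster [0.4577 0.0823 0.0072]
coasterF [0.4599 0.0815 0.0155]
hook [ 0.4177 -0.3438  0.0038]
[0.2702 0.6185 0.2456] [ 3.1416  0.     -0.4118]
wristcam [0.345  0.5871 0.3859] [-0.2732  0.1203 -0.9544] [-0.4002 -0.9164 -0.0009] 325.3725383180398
```

```bash
python3 -m handwheel '[{"delta_pos":[0.17,-0.95,0],"dr":[0,0,3]},{"delta_pos":[0.17,-0.95,0],"dr":[0,0,3]},{"delta_pos":[0.17,-0.95,0],"dr":[0,0,3]},{"delta_pos":[0.17,-0.95,0],"dr":[0,0,3]},{"delta_pos":[0.17,-0.95,0],"dr":[0,0,1.9]},{"delta_pos":[0.17,-0.95,0],"dr":[0,0,0]},{"delta_pos":[0.38,-0.95,0],"dr":[0,0,0]},{"delta_pos":[0.38,-0.95,0],"dr":[0,0,0]},{"delta_pos":[0.38,-0.95,0],"dr":[0,0,0]},{"delta_pos":[0.38,-0.95,0],"dr":[0,0,0]}]' -1
python3 -m handwheel '[{"delta_pos":[0.38,-0.95,0],"dr":[0,0,0]},{"delta_pos":[0.38,-0.95,0],"dr":[0,0,0]},{"delta_pos":[0.38,-0.95,0],"dr":[0,0,0]},{"delta_pos":[0.47,-1,0],"dr":[0,0,0]},{"delta_pos":[0.47,-1,0],"dr":[0,0,0]},{"delta_pos":[0.47,-1,0],"dr":[0,0,0]},{"delta_pos":[0.47,-1,0],"dr":[0,0,0]},{"delta_pos":[0.47,-1,0],"dr":[0,0,0]},{"delta_pos":[0.05,-1,0],"dr":[0,0,0]},{"delta_pos":[0.05,-1,0],"dr":[0,0,0]}]'
python3 -m handwheel '[{"delta_pos":[0.05,-1,0],"dr":[0,0,0]},{"delta_pos":[0.05,-1,0],"dr":[0,0,0]},{"delta_pos":[0.05,-1,0],"dr":[0,0,0]},{"delta_pos":[0,-1,0],"dr":[0,0,0]},{"delta_pos":[0,-1,0],"dr":[0,0,0]},{"delta_pos":[-0.1,-1,0],"dr":[0,0,0]},{"delta_pos":[-0.1,-1,0],"dr":[0,0,0]},{"delta_pos":[-0.1,-1,0],"dr":[0,0,0]},{"delta_pos":[-0.1,-1,0],"dr":[0,0,0]},{"delta_pos":[0,0,0],"dr":[0,0,0]}]'
```

```text
t: 1.9
eef_pos: [0.3467, 0.3324, 0.2458]
ee_rot: [-3.141, -0.0, -0.169]
force: [1.0, -0.1, 0.4]
width: 0.0879
gripper_force: 0.0
t: 2.9
eef_pos: [0.4543, 0.0367, 0.2457]
ee_rot: [-3.141, -0.0, -0.17]
force: [-0.2, 0.0, -0.2]
width: 0.0872
gripper_force: 0.0
t: 3.9
eef_pos: [0.4461, -0.2344, 0.2455]
ee_rot: [3.141, 0.0, -0.172]
force: [-0.2, -0.2, -0.4]
width: 0.0877
gripper_force: 0.0
```

```bash
cat >> h.py <<'E'
def handle_ends(im,roi=None):
    hsv=cv2.cvtColor(im,cv2.COLOR_RGB2HSV); m=cv2.inRange(hsv,(4,150,70),(17,255,255))
    n,l,st,_=cv2.connectedComponentsWithStats(m); k=1+np.argsort(-st[1:,4])[:3]
    print([(st[i].tolist()) for i in k]); i=k[0]
    (c,wh,a)=r=cv2.minAreaRect(np.argwhere(l==i)[:,::-1].astype(np.float32)); b=cv2.boxPoints(r)
    e=[b[1]-b[0],b[2]-b[1]]; 
    if np.linalg.norm(e[0])<np.linalg.norm(e[1]): return (b[0]+b[1])/2,(b[2]+b[3])/2
    return (b[1]+b[2])/2,(b[3]+b[0])/2
E
python3 - <<'E'
from h import *
import pickle
np.set_printoptions(precision=4,suppress=True)
C=calibration("wrist"); im=grab_frame("wrist"); save(im,"w1.png")
e=handle_ends(im); print(e,[plane("wrist",p,.1,C) for p in e])
pickle.dump((C,e),open("w1.pkl","wb"))
E
python3 -m handwheel '[{"delta_pos":[-0.1,-1,0],"dr":[0,0,0]},{"delta_pos":[-0.1,-1,0],"dr":[0,0,0]},{"delta_pos":[-0.1,-1,0],"dr":[0,0,0]},{"delta_pos":[-0.07,-0.7,0],"dr":[0,0,0]},{"delta_pos":[0,0,0],"dr":[0,0,0]},{"delta_pos":[0,0,0],"dr":[0,0,0]}]'
python3 - <<'E'
from h import *
import pickle
np.set_printoptions(precision=4,suppress=True)
C=calibration("wrist"); im=grab_frame("wrist"); save(im,"w2.png")
e=handle_ends(im); P=[plane("wrist",p,.1,C) for p in e];print(e,P,np.degrees(np.arctan2(*(P[0]-P[1])[1::-1])))
C1,f=pickle.load(open("w1.pkl","rb"))
for a in e: print([tri([ray("wrist",a,C),ray("wrist",b,C1)]) for b in f])
print(get_state()["eef_pos"])
E
```

```text
[[430, 137, 36, 89, 1950], [627, 0, 13, 49, 511], [445, 244, 8, 9, 39]]
(array([452.494 , 136.0468], dtype=float32), array([441.3857, 223.5251], dtype=float32)) [array([ 0.4755, -0.3531,  0.1   ]), array([ 0.3954, -0.3384,  0.1   ])]
t: 4.55
eef_pos: [0.4355, -0.3425, 0.2454]
ee_rot: [-3.141, 0.0, -0.17]
force: [-0.8, 0.5, -0.1]
width: 0.0879
gripper_force: 0.0
[[575, 0, 65, 55, 2649], [315, 148, 23, 113, 1132], [523, 0, 29, 62, 485]]
(array([639.,  27.], dtype=float32), array([575.,  27.], dtype=float32)) [array([ 0.5259, -0.6103,  0.1   ]), array([ 0.5344, -0.5606,  0.1   ])] -99.73420951666667
[array([ 0.5318, -0.2007,  0.5419]), array([ 0.5352, -0.245 ,  0.4707])]
[array([ 0.5297, -0.2054,  0.5582]), array([ 0.5315, -0.2571,  0.4633])]
[ 0.4356 -0.3422  0.2455]
```

View pics/w2.png

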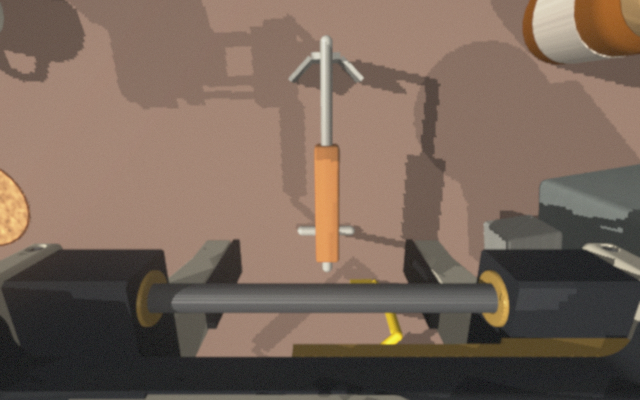

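The wrist view shows the handle from (327,146) to (327,264), upright in the picture and between the fingers, so the tool yaw is aligned. The claw is at (326,65).

Run:
```python
from h import *
import pickle
np.set_printoptions(precision=4,suppress=True)
C1,f=pickle.load(open("w1.pkl","rb")); C=calibration("wrist")
for p in((327,146),(327,264)): print([plane("wrist",p,z,C) for z in(.098,.11)])
print("front tri",tri([ray("wrist",(327,146),C),ray("wrist",f[0],C1)]))
print(get_state()["eef_pos"])
```

```text
[array([ 0.4749, -0.3519,  0.098 ]), array([ 0.4767, -0.352 ,  0.11  ])]
[array([ 0.3602, -0.3328,  0.098 ]), array([ 0.3667, -0.3338,  0.11  ])]
front tri [ 0.4759 -0.352   0.103 ]
[ 0.4356 -0.3422  0.2455]
```

```bash
python3 -m handwheel '[{"delta_pos":[0,-0.08,-0.9],"dr":[0,0,0]},{"delta_pos":[0,0,-0.9],"dr":[0,0,0]},{"delta_pos":[0,0,-0.9],"dr":[0,0,0]},{"delta_pos":[0,0,-0.9],"dr":[0,0,0]},{"delta_pos":[0,0,-0.8],"dr":[0,0,0]},{"delta_pos":[0,0,-0.5],"dr":[0,0,0]},{"delta_pos":[0,0,0],"dr":[0,0,0]},{"delta_pos":[0,0,0],"dr":[0,0,0]}]'
python3 -m handwheel '[{"delta_pos":[0,0,0],"dr":[0,0,0]},{"delta_pos":[0,0,0],"dr":[0,0,0]},{"delta_pos":[0,0,0],"dr":[0,0,0]},{"delta_pos":[0,0,0],"dr":[0,0,0]},{"delta_pos":[0,0,0],"dr":[0,0,0]},{"delta_pos":[0,0,0],"dr":[0,0,0]},{"delta_pos":[0,0,0],"dr":[0,0,0]},{"delta_pos":[0,0,0],"dr":[0,0,0]},{"delta_pos":[0,0,0],"dr":[0,0,0]},{"delta_pos":[0,0,0],"dr":[0,0,0]}]' 1 50
```

```text
t: 5.4
eef_pos: [0.436, -0.3448, 0.0992]
ee_rot: [3.141, -0.0, -0.168]
force: [-0.2, -0.2, 0.7]
width: 0.0876
gripper_force: 0.0
t: 6.4
eef_pos: [0.4354, -0.3453, 0.0984]
ee_rot: [-3.142, 0.0, -0.169]
force: [-0.2, -0.7, -1.0]
width: 0.0218
gripper_force: 50.0
```

```bash
python3 -m handwheel '[{"delta_pos":[0,0,0.4],"dr":[0,0,0]},{"delta_pos":[0,0,0.7],"dr":[0,0,0]},{"delta_pos":[0,0,0.8],"dr":[0,0,0]},{"delta_pos":[0,0,0.8],"dr":[0,0,0]},{"delta_pos":[0,0,0.7],"dr":[0,0,0]},{"delta_pos":[0.1,0.3,0],"dr":[0,0,0]},{"delta_pos":[0.2,0.7,0],"dr":[0,0,0]},{"delta_pos":[0.3,0.8,0],"dr":[0,0,0]},{"delta_pos":[0.3,0.8,0],"dr":[0,0,0]},{"delta_pos":[0.3,0.8,0],"dr":[0,0,0]}]'
python3 -m handwheel '[{"delta_pos":[0.3,0.85,0],"dr":[0,0,4]},{"delta_pos":[0.3,0.85,0],"dr":[0,0,4]},{"delta_pos":[0.3,0.85,0],"dr":[0,0,4]},{"delta_pos":[0.3,0.85,0],"dr":[0,0,4]},{"delta_pos":[0.3,0.85,0],"dr":[0,0,4]},{"delta_pos":[0.3,0.85,0],"dr":[0,0,4]},{"delta_pos":[0.3,0.85,0],"dr":[0,0,4]},{"delta_pos":[0.3,0.85,0],"dr":[0,0,4]},{"delta_pos":[0.3,0.85,0],"dr":[0,0,4]},{"delta_pos":[0.3,0.85,0],"dr":[0,0,4]}]'
python3 -m handwheel '[{"delta_pos":[0.3,0.8,0],"dr":[0,0,4.7]},{"delta_pos":[0.3,0.8,0],"dr":[0,0,0]},{"delta_pos":[0.3,0.8,0],"dr":[0,0,0]},{"delta_pos":[0.3,0.8,0],"dr":[0,0,0]},{"delta_pos":[0.3,0.7,0],"dr":[0,0,0]},{"delta_pos":[0.1,0.5,0],"dr":[0,0,0]},{"delta_pos":[0,0,0],"dr":[0,0,0]},{"delta_pos":[0,0,0],"dr":[0,0,0]},{"delta_pos":[0,0,0],"dr":[0,0,0]}]'
python3 - <<'E'
from h import *
np.set_printoptions(precision=4,suppress=True)
s=get_state();p=s["eef_pos"];y=s["ee_rot"][2];print(s["t"],p,np.degrees(y),s["width"])
for c in("top","scene"):
    im=grab_frame(c); save(im,c+"1.png")
    for q in("red_mug","blue_mug"):print(c,q,[(np.round(r["location"],1).tolist(),round(r["conf"],2),plane(c,r["location"],0)[:2]) for r in mark_of(c,q)[:3]])
    for hx,hy,hz in((97,0,0),(137,0,0),(110,34,0),(110,-34,0),(-65,0,0)):
        d=np.array([(hx-14.5)/1e3,hy/1e3]);R=np.array([[np.cos(y),-np.sin(y)],[np.sin(y),np.cos(y)]])
        print((hx,hy),proj(c,[*(p[:2]+R@d),p[2]-.098]),end="; ")
    print()
a=cv2.imread("pics/top1.png")[40:240,150:400];b=cv2.imread("pics/scene1.png")[100:300,300:550]
cv2.imwrite("pics/c1.png",np.hstack([cv2.resize(x,(400,320)) for x in(a,b)]))
E
```

```text
t: 7.4
eef_pos: [0.4711, -0.2419, 0.2]
ee_rot: [-3.141, 0.001, -0.17]
force: [0.3, 0.4, -2.2]
width: 0.0217
gripper_force: 50.0
t: 8.4
eef_pos: [0.561, 0.0131, 0.1999]
ee_rot: [-3.141, 0.001, 0.532]
force: [0.1, -0.1, -2.3]
width: 0.0213
gripper_force: 50.0
t: 9.3
eef_pos: [0.6092, 0.1431, 0.2005]
ee_rot: [-3.142, 0.0, 0.611]
force: [0.0, -0.7, -3.3]
width: 0.0219
gripper_force: 50.0
9.3 [0.6092 0.1431 0.2005] 34.9809483708215 0.02194465815368974
top red_mug [([188.7, 187.9], 0.84, array([0.4468, 0.2719])), ([230.5, 103.8], 0.7, array([0.6624, 0.1799]))]
top blue_mug [([307.2, 106.5], 0.76, array([ 0.6571, -0.0117]))]
(97, 0) [218.4358  79.5382]; (137, 0) [209.0009  66.0629]; (110, 34) [202.6504  83.0188]; (110, -34) [227.9665  67.3251]; (-65, 0) [257.7951 135.7533]; 
scene red_mug [([439.9, 235.5], 0.81, array([0.6555, 0.1909])), ([418.7, 184.6], 0.78, array([0.4434, 0.2764]))]
scene blue_mug [([364.2, 258.7], 0.87, array([ 0.6581, -0.0053]))]
(97, 0) [453.0828 203.1066]; (137, 0) [472.4504 208.7323]; (110, 34) [463.8987 197.4375]; (110, -34) [454.3714 212.8339]; (-65, 0) [383.0994 182.7789];
```

View pics/c1.png

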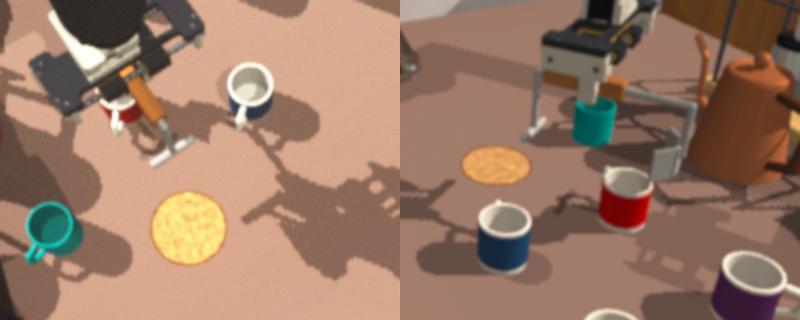

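The hook is held level above the red mug, its claw beyond the mug's far side (scene crop, claw at (668,155), mug at (625,200)). It needs a shift of about 10 mm in y, then it can be lowered.

```bash
python3 -m handwheel '[{"delta_pos":[0.09,0.34,0],"dr":[0,0,0]},{"delta_pos":[0,0,-0.3],"dr":[0,0,0]},{"delta_pos":[0,0,-0.5],"dr":[0,0,0]},{"delta_pos":[0,0,-0.6],"dr":[0,0,0]},{"delta_pos":[0,0,-0.6],"dr":[0,0,0]},{"delta_pos":[0,0,-0.6],"dr":[0,0,0]},{"delta_pos":[0,0,-0.5],"dr":[0,0,0]},{"delta_pos":[0,0,-0.25],"dr":[0,0,0]},{"delta_pos":[0,0,0],"dr":[0,0,0]},{"delta_pos":[0,0,0],"dr":[0,0,0]}]'
python3 - <<'E'
from h import *
s=get_state();print(s["t"],s["eef_pos"],s["force"],s["width"])
for c in("top","scene"):
    im=grab_frame(c); save(im,c+"2.png")
a=cv2.imread("pics/top2.png")[40:240,150:400];b=cv2.imread("pics/scene2.png")[100:300,300:550]
cv2.imwrite("pics/c2.png",np.hstack([cv2.resize(x,(400,320)) for x in(a,b)]))
E
```

```text
t: 10.6
eef_pos: [0.6123, 0.154, 0.1]
ee_rot: [3.142, -0.0, 0.611]
force: [-0.2, 0.4, -2.7]
width: 0.0216
gripper_force: 50.0
10.6 [0.61232652 0.15402657 0.10001098] [-0.19853956  0.35126367 -2.73853738] 0.021573282758335817
```

View pics/c2.png

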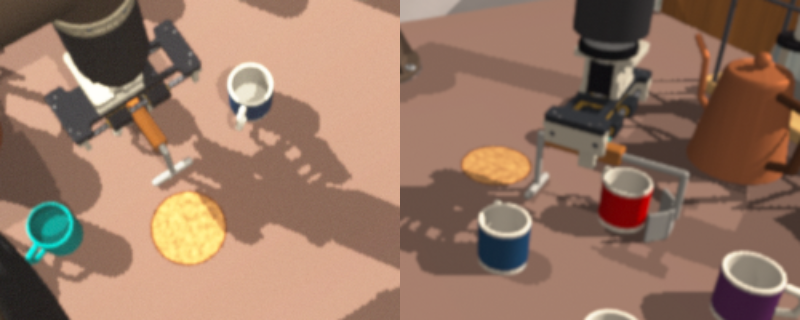

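The claw is down behind the red mug (scene crop (660,215)), the mug stands upright between wings and handle. Next is a gentle drag.

```bash
python3 -m handwheel '[{"delta_pos":[-0.14,-0.1,0],"dr":[0,0,0]},{"delta_pos":[-0.14,-0.1,0],"dr":[0,0,0]},{"delta_pos":[-0.14,-0.1,0],"dr":[0,0,0]},{"delta_pos":[-0.14,-0.1,0],"dr":[0,0,0]},{"delta_pos":[-0.14,-0.08,0],"dr":[0,0,0]},{"delta_pos":[-0.14,-0.07,0],"dr":[0,0,0]},{"delta_pos":[-0.2,-0.1,0],"dr":[0,0,0]},{"delta_pos":[-0.2,-0.1,0],"dr":[0,0,0]},{"delta_pos":[-0.2,-0.1,0],"dr":[0,0,0]},{"delta_pos":[-0.2,-0.1,0],"dr":[0,0,0]}]'
python3 -m handwheel '[{"delta_pos":[-0.24,-0.12,0],"dr":[0,0,0]},{"delta_pos":[-0.24,-0.12,0],"dr":[0,0,0]},{"delta_pos":[-0.24,-0.12,0],"dr":[0,0,0]},{"delta_pos":[-0.24,-0.12,0],"dr":[0,0,0]},{"delta_pos":[-0.24,-0.12,0],"dr":[0,0,0]},{"delta_pos":[-0.24,-0.12,0],"dr":[0,0,0]},{"delta_pos":[-0.24,-0.12,0],"dr":[0,0,0]},{"delta_pos":[-0.24,-0.12,0],"dr":[0,0,0]},{"delta_pos":[-0.24,-0.12,0],"dr":[0,0,0]},{"delta_pos":[-0.24,-0.12,0],"dr":[0,0,0]}]'
python3 -m handwheel '[{"delta_pos":[-0.24,-0.12,0],"dr":[0,0,0]},{"delta_pos":[-0.24,-0.12,0],"dr":[0,0,0]},{"delta_pos":[-0.24,-0.12,0],"dr":[0,0,0]},{"delta_pos":[-0.2,-0.1,0],"dr":[0,0,0]},{"delta_pos":[-0.2,-0.1,0],"dr":[0,0,0]},{"delta_pos":[-0.15,-0.08,0],"dr":[0,0,0]},{"delta_pos":[-0.1,-0.05,0],"dr":[0,0,0]},{"delta_pos":[0,0,0],"dr":[0,0,0]},{"delta_pos":[0,0,0],"dr":[0,0,0]}]'
python3 - <<'E'
from h import *
np.set_printoptions(precision=4,suppress=True)
s=get_state();p=s["eef_pos"];y=s["ee_rot"][2];print(s["t"],p,np.degrees(s["ee_rot"]),s["force"],"expected mug",p[:2]+.0825*np.array([np.cos(y),np.sin(y)]))
for c in("top","scene"):
    im=grab_frame(c); save(im,c+"3.png")
    for q in("red_mug","blue_mug"):print(c,q,[(np.round(r["location"],1).tolist(),round(r["conf"],2),plane(c,r["location"],0)[:2]) for r in mark_of(c,q)[:3]])
a=cv2.imread("pics/top3.png")[40:240,150:400];b=cv2.imread("pics/scene3.png")[100:300,300:550]
cv2.imwrite("pics/c3.png",np.hstack([cv2.resize(x,(400,320)) for x in(a,b)]))
E
```

```text
t: 11.7
eef_pos: [0.5625, 0.1252, 0.1001]
ee_rot: [3.142, -0.0, 0.611]
force: [0.1, 0.7, -2.8]
width: 0.0217
gripper_force: 50.0
t: 12.7
eef_pos: [0.4904, 0.0891, 0.1001]
ee_rot: [3.142, -0.0, 0.611]
force: [0.1, 0.6, -2.6]
width: 0.0217
gripper_force: 50.0
t: 13.6
eef_pos: [0.4498, 0.0686, 0.1]
ee_rot: [-3.142, 0.0, 0.611]
force: [-0.0, -0.2, -2.0]
width: 0.0214
gripper_force: 50.0
13.6 [0.4498 0.0686 0.1   ] [-179.9991    0.0187   35.0069] [-0.0116 -0.1794 -1.9846] expected mug [0.5174 0.1159]
top red_mug [([189.4, 189.9], 0.59, array([0.4419, 0.2699]))]
top blue_mug []
scene red_mug [([382.3, 208.4], 0.79, array([0.5067, 0.1244])), ([416.8, 186.2], 0.65, array([0.4487, 0.2667]))]
scene blue_mug [([365.1, 259.4], 0.89, array([ 0.6608, -0.0045]))]
```

View pics/c3.png

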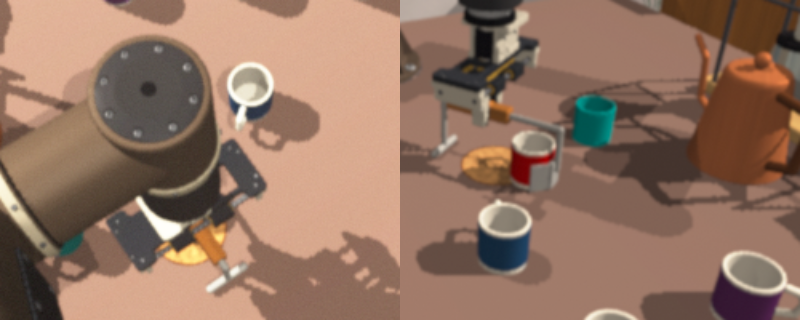

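The mug is upright in the claw at scene crop (535,160), just short of the cork disc, and the blue mug hasn't moved. I continue slowly.

```bash
python3 -m handwheel '[{"delta_pos":[-0.13,-0.07,0],"dr":[0,0,0]},{"delta_pos":[-0.13,-0.07,0],"dr":[0,0,0]},{"delta_pos":[-0.13,-0.07,0],"dr":[0,0,0]},{"delta_pos":[-0.13,-0.07,0],"dr":[0,0,0]},{"delta_pos":[-0.13,-0.07,0],"dr":[0,0,0]},{"delta_pos":[-0.13,-0.07,0],"dr":[0,0,0]},{"delta_pos":[-0.13,-0.07,0],"dr":[0,0,0]},{"delta_pos":[-0.13,-0.07,0],"dr":[0,0,0]},{"delta_pos":[-0.13,-0.07,0],"dr":[0,0,0]},{"delta_pos":[-0.13,-0.07,0],"dr":[0,0,0]}]'
python3 -m handwheel '[{"delta_pos":[-0.13,-0.08,0],"dr":[0,0,0]},{"delta_pos":[-0.13,-0.08,0],"dr":[0,0,0]},{"delta_pos":[-0.1,-0.06,0],"dr":[0,0,0]},{"delta_pos":[-0.05,-0.03,0],"dr":[0,0,0]},{"delta_pos":[0,0,0],"dr":[0,0,0]},{"delta_pos":[0,0,0],"dr":[0,0,0]}]'
cat > chk.py <<'E'
from h import *
import sys
np.set_printoptions(precision=4,suppress=True)
n=sys.argv[1]
s=get_state();p=s["eef_pos"];y=s["ee_rot"][2];print(s["t"],p,np.degrees(s["ee_rot"]),s["force"],"expected mug",p[:2]+.0825*np.array([np.cos(y),np.sin(y)]))
ms=[]
for i in range(3):
    im=grab_frame("scene"); ms.append([plane("scene",r["location"],0)[:2] for r in mark_of("scene","red_mug")[:3]])
print(ms); save(im,n)
b=im[:,:,::-1][100:300,260:510]; cv2.imwrite("pics/c"+n,cv2.resize(b,(750,600),interpolation=cv2.INTER_CUBIC))
# disc & predictions
P=lambda X:(proj("scene",X)-(260,100))*3
print("crop px disc centre",P([.4577,.0823,0]),"mug base exp",P([*(p[:2]+.0825*np.array([np.cos(y),np.sin(y)])),0]),"mug rim exp",P([*(p[:2]+.0825*np.array([np.cos(y),np.sin(y)])),.066]))
E
python3 chk.py s4.png
```

```text
t: 14.9
eef_pos: [0.4106, 0.0475, 0.1001]
ee_rot: [3.142, -0.0, 0.611]
force: [0.7, 0.0, -2.8]
width: 0.0215
gripper_force: 50.0
t: 15.5
eef_pos: [0.3985, 0.0401, 0.1001]
ee_rot: [-3.142, 0.0, 0.611]
force: [0.5, 0.1, -2.8]
width: 0.0218
gripper_force: 50.0
15.5 [0.3985 0.0401 0.1001] [-179.9989    0.0114   35.0012] [ 0.4785  0.0767 -2.8474] expected mug [0.4661 0.0874]
[[array([0.4724, 0.0903]), array([0.446 , 0.2619]), array([ 0.6653, -0.0114])], [array([0.4388, 0.2739]), array([0.4597, 0.0954])], [array([0.4553, 0.2603]), array([0.4593, 0.0932])]]
crop px disc centre [296.6646 306.9228] mug base exp [306.3027 310.5268] mug rim exp [309.3724 245.0258]
```

View pics/cs4.png

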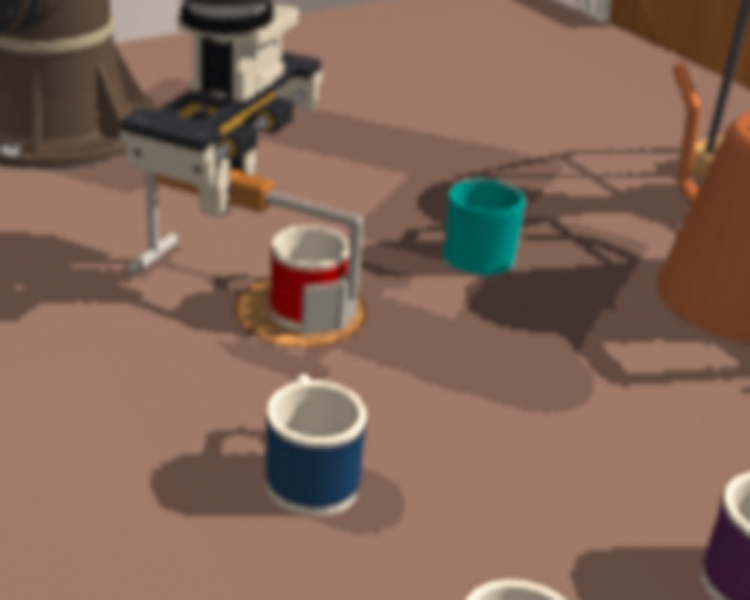

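The mug stands upright on the disc: its rim at crop (310,245) matches the predicted (309,245), and its centre is about 9 mm from the disc's at (301,307). I pull a little further, ease the claw off, and set the hook down.

```bash
python3 -m handwheel '[{"delta_pos":[-0.08,-0.04,0],"dr":[0,0,0]},{"delta_pos":[-0.08,-0.04,0],"dr":[0,0,0]},{"delta_pos":[0,0,0],"dr":[0,0,0]},{"delta_pos":[0,0,0],"dr":[0,0,0]},{"delta_pos":[0.06,0.04,0],"dr":[0,0,0]},{"delta_pos":[0,0,-0.03],"dr":[0,0,0]},{"delta_pos":[0,0,-0.03],"dr":[0,0,0]},{"delta_pos":[0,0,0],"dr":[0,0,0]},{"delta_pos":[0,0,0],"dr":[0,0,0]}]'
```

```text
t: 16.7
eef_pos: [0.3957, 0.039, 0.0983]
ee_rot: [3.142, -0.0, 0.611]
force: [0.1, -0.2, -0.3]
width: 0.0215
gripper_force: 50.0
```

```bash
python3 -m handwheel '[{"delta_pos":[0,0,-0.015],"dr":[0,0,0]},{"delta_pos":[0,0,0],"dr":[0,0,0]},{"delta_pos":[0,0,0],"dr":[0,0,0]}]'
python3 -m handwheel '[{"delta_pos":[0,0,0],"dr":[0,0,0]},{"delta_pos":[0,0,0],"dr":[0,0,0]},{"delta_pos":[0,0,0],"dr":[0,0,0]},{"delta_pos":[0,0,0],"dr":[0,0,0]},{"delta_pos":[0,0,0],"dr":[0,0,0]},{"delta_pos":[0,0,0],"dr":[0,0,0]},{"delta_pos":[0,0,0],"dr":[0,0,0]},{"delta_pos":[0,0,0],"dr":[0,0,0]}]' -1
python3 -m handwheel '[{"delta_pos":[0,0,0.3],"dr":[0,0,0]},{"delta_pos":[0,0,0.5],"dr":[0,0,0]},{"delta_pos":[0,0,0.8],"dr":[0,0,0]},{"delta_pos":[0,0,0.8],"dr":[0,0,0]},{"delta_pos":[0.2,0,0.8],"dr":[0,0,0]},{"delta_pos":[0.2,0,0.8],"dr":[0,0,0]},{"delta_pos":[0,-1,0],"dr":[0,0,0]},{"delta_pos":[0,-1,0],"dr":[0,0,0]},{"delta_pos":[0,-1,0],"dr":[0,0,0]},{"delta_pos":[0.2,-1,0],"dr":[0,0,0]}]'
python3 -m handwheel '[{"delta_pos":[0.2,-1,0],"dr":[0,0,0]},{"delta_pos":[0.2,-1,0],"dr":[0,0,0]},{"delta_pos":[0.2,-1,0],"dr":[0,0,0]},{"delta_pos":[0.2,-1,0],"dr":[0,0,0]},{"delta_pos":[0,0,0],"dr":[0,0,0]},{"delta_pos":[0,0,0],"dr":[0,0,0]}]'
python3 - <<'E'
from h import *
np.set_printoptions(precision=4,suppress=True)
for c in("top","scene"):
    im=grab_frame(c); save(im,c+"5.png")
    for q in("red_mug","coaster","blue_mug","hook"):print(c,q,[(np.round(r["location"],1).tolist(),round(r["conf"],2),plane(c,r["location"],0)[:2]) for r in mark_of(c,q)[:3]])
a=cv2.imread("pics/top5.png")[60:260,180:430];b=cv2.imread("pics/scene5.png")[100:300,250:500]
cv2.imwrite("pics/c5.png",np.hstack([cv2.resize(x,(400,320)) for x in(a,b)]))
E
```

```text
t: 17.0
eef_pos: [0.3958, 0.039, 0.0981]
ee_rot: [3.141, -0.0, 0.611]
force: [-1.4, -0.9, 5.8]
width: 0.0219
gripper_force: 50.0
t: 17.8
eef_pos: [0.3956, 0.039, 0.0978]
ee_rot: [-3.142, -0.0, 0.611]
force: [0.6, -0.7, 0.3]
width: 0.0807
gripper_force: 0.0
t: 18.8
eef_pos: [0.4131, -0.0821, 0.2188]
ee_rot: [3.141, -0.001, 0.612]
force: [-0.1, 0.3, -0.5]
width: 0.0877
gripper_force: 0.0
t: 19.4
eef_pos: [0.4373, -0.2016, 0.218]
ee_rot: [-3.141, 0.0, 0.609]
force: [-0.0, -0.4, -0.2]
width: 0.0875
gripper_force: 0.0
top red_mug [([187.6, 188.9], 0.64, array([0.4444, 0.2744]))]
top coaster []
top blue_mug []
top hook [([423.3, 299.4], 0.59, array([ 0.1877, -0.2827]))]
scene red_mug [([417.2, 187.4], 0.8, array([0.4546, 0.264 ])), ([364.0, 201.9], 0.6, array([0.4613, 0.0955]))]
scene coaster [([358.6, 199.2], 0.69, array([0.444 , 0.0883]))]
scene blue_mug [([363.7, 258.8], 0.98, array([ 0.6579, -0.0064]))]
scene hook [([202.5, 182.2], 0.76, array([ 0.1839, -0.2848]))]
```

View pics/c5.png

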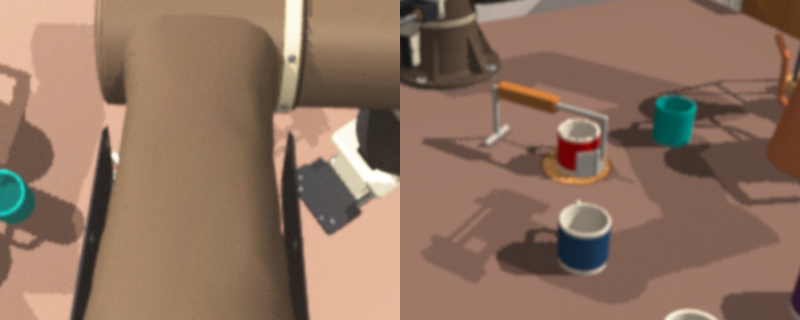

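The hook stands on its own feet, the red mug is upright on the disc (scene crop (578,145), with the cork rim visible round its base), the blue mug is in place and the gripper is clear.

```bash
python3 -c "
from station import *
print(job_done())"
```

```text
the job is handed in; nothing more can be done
None
```

I handed the job in at about 20 s of the 54 s allowed: the red mug was dragged upright onto the cork disc (centres about 9 mm apart at the last good measurement, before a final 3 mm pull; 25 mm allowed), the hook stands free on its feet, and the blue mug was not moved.

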